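Set the eccentric guide roller and try it with the plug gauge

TASK

Swing the red lever of the eccentric guide roller until it points at the middle of the green sector on the plate, so that the gap between the brass roller and the fence suits the tube we are about to run. Then take the yellow-handled plug gauge from the wooden stand, let it slide down upright into the narrowest part of the gap until it stands on the plate, and leave it there with the lever still in the green. Leave the blue-handled gauge standing in the stand.

Things in the scene. Friction and masses are not known exactly. Their poses are not given: they have to be found in the camera images.
- lever: Red lever and eccentric brass roller (mm: radius 28, top 30 up, centre at y -14), one piece. Origin: on its upright bolt axis, at plate top, 12 mm above the bench; x along the lever. Black upright knob, 20 diameter, at x 85, from 40 to 85 up: pinch or push it. Lever top 40 up. Turn it counter-clockwise from above 55 to 90 deg to the green, 60 deg more to the stop; stays put (5 N at knob).
- gap (a point): On the plate's top (12 mm above the bench), mid-gap at the narrowest place once the lever is right. x along the fence, y from roller to fence. Fence face at y 17 mm, fence top 33 up. Lever axis at x 14, y -45. Green sector: 103 to 127 mm from that axis towards -y, 13 deg to each side; lever along -y gives a 34 mm gap, 2.4 mm more per 10 deg further. It starts at 20 to 23 mm, too tight.
- gauge_yellow: Loose steel plug gauge, 0.25 kg, upright in a socket of a fixed wooden stand (200 x 70 x 22 mm; two sockets 42 wide, 16 deep, 100 apart; socket floor 6 mm above the bench). Origin: centre of its underside, z up. Plug 30 diameter, up to 50 high, lowest 12 tapering to 18 diameter; above it the yellow round handle, 20 diameter, from 50 to 100: grip about 80 up, from any side.
- gauge_blue: Not to be used: the thinner gauge in the stand's other socket (either one), plug 22 mm diameter, blue handle 20 diameter, 100 high in all. Origin: centre of its underside, z up.

How it is judged:
By the outcome, as a careful person would: the job done as asked, in the order asked, and still so for the second after the job is handed in, with the robot touching nothing.
It also fails if it takes over 51 s, if anything falls off the work surface, if the arm or the gripper's body presses on something with over 40 N, if the wrist force passes 120 N, or if a joint passes its speed limit or range.

ROBOT

A 7-joint arm with a two-finger parallel gripper is mounted at the origin on the work surface. World frame = base frame: x ahead of the robot, y to its left, z up, the work surface at z = 0. Lengths are in m, angles in rad, forces in N, time in s.
With the tool pointing down it reaches from about 0.4 to 0.875 m from the base axis. Payload 19.3 kg.
Tool frame: the origin (TCP) lies midway between the tips of the shut fingers; the grasp point (between the pads) lies 19 mm behind it; z points along the fingers, y is the line along which they close (so a half turn about z gives the same grasp; the last joint's range is limited). The gripper opens to 85 mm and grips with 20 to 120 N. Pads are 22 mm wide; open, the fingers measure 114 mm over their backs; the gripper's body (76 mm by 85 mm) begins 54 mm behind the grasp point. The pads swing forward as they close: fully open they stand 13 mm farther back than shut.
Start: joints at [-1.187, 0.521, -0.036, 1.599, 0.021, 1.021, -0.113], TCP at [0.274, 0.562, 0.231] pointing down, gripper open.
Joint ranges: [-2.91, 2.91], [-0.3, 2.13], [-1.5, 1.42], [0.17, 2.43], [-1.26, 4.41], [0.16, 1.93], [-2.52, 2.52]. Speed limits (rad/s): [1.89, 1.89, 2.39, 2.39, 3.01, 3.01, 3.01].

INTERFACE

Orientations are given as [roll, pitch, yaw] about the fixed x, y, z axes, in that order (R = Rz(yaw) Ry(pitch) Rx(roll)).
In Python, from workcell import bot gives the robot as it stands.
- The arm moves only by the tool nudge_tcp, called after ">>>" as name(argument=value, ...), one argument or row to a line, values as JSON. Schema: {"type":"object","properties":{"plan":{"type":"array","items":{"type":"array","items":{"type":"number"},"minItems":7,"maxItems":7},"minItems":1,"maxItems":5},"force":{"type":"number"},"only":{"type":"string"},"quiet":{"type":"boolean"},"lines":{"type":"string"}},"required":["plan"],"additionalProperties":false}. plan is a list of rows, 1 to 5 of them, each of 7 numbers: the finger opening in m, then dx, dy, dz in m, then a rotation vector rx, ry, rz in rad; each row is the pose to reach, as a shift and turn from the pose commanded when the call began, along the tool's axes at that moment; what a row does not reach only later rows make up. A row lasts 1/8 s, in which the tool goes at most 0.0625 m and 0.188 rad, less where a joint would pass 70% of its speed; a pose out of reach is approached as far as the arm can. The fingers move at their own pace and stop on an object; force is the grip in N (left out, the last holds). Time passes only in rows, so rows that do not move let the fingers close. The tool returns the time, the measured TCP pose, the force, the opening and the grip force at its end. only (a regular expression) keeps the lines of the reply that match it, lines (a string "A,B") keeps lines A to B, and quiet returns only ok. Input that does not fit is refused with a message, and nothing moves.
- bot.observe(): the state, without advancing time (a new reading comes with each control period).
- bot.grab_frame(name): name is "scene" or "top"; returns the picture (400x640x3 uint8, blue, green, red); there is no depth.
- bot.calibration(name): a dict with "vfov" (degrees; the focal length in pixels is half the picture's height over the tangent of half this angle, whatever the lens; pixels are square), "cx", "cy" (the principal point, pixels), "eye" and "attitude" of the camera in the world. Camera axes: x right, y down, z forward; pixel columns grow to the right and rows downward; lengths in m; the calibration is good to about 2 mm. A picture is of the moment at which its call begins. calibration takes no time and is no camera call.
- bot.job_done(): hands the job in; it is judged then, once.
The state is a dict: "clock": time; "qpos": joint angles; "qd": joint speeds; "joint_efforts": joint torques, N m; "position": TCP position; "tool_rot": TCP orientation; "force": force on the tool from outside, world axes, zero at the start; "moment": the same for the moment, N m; "grip_width": finger opening in m; "finger_force": force on a finger pad.
Only numpy, scipy, OpenCV 4.12 (cv2) and the standard library are available. Lean on these libraries where they do the work, as an engineer would, in place of code of your own. Each camera call takes 0.05 s, during which the arm holds its last target. There are 200 camera calls.

## Working session

There is one attempt and no reset: what is moved stays moved. The work goes in short steps, Python scripts to look and compute and a tool call to move; the robot and the scene stay as the last step left them, time stands still between calls to the robot, and variables do not carry over. Pictures are saved under pics/ and viewed, at most 14 in all, crops included, and the job is handed in when it is done.

```bash
ls; mkdir -p pics
```

Run:
```python
from workcell import bot
import cv2,json
for n in("scene","top"):
    im=bot.grab_frame(n); cv2.imwrite(f"pics/{n}0.png",im); print(n,bot.calibration(n))
print(bot.observe())
```

```text
pics
workcell.py
scene {'vfov': 50.511471861647365, 'cx': 315.1579656269276, 'cy': 204.99047289802897, 'eye': array([0.98125746, 0.07567285, 0.5644551 ]), 'attitude': array([-2.45144394,  0.01799899,  1.73111538])}
top {'vfov': 52.68510736402189, 'cx': 314.01177108242706, 'cy': 194.6496597151248, 'eye': array([0.51510497, 0.02346804, 0.80541894]), 'attitude': array([-3.11971033, -0.01498721, -1.56468953])}
{'clock': 0.1, 'qpos': array([-1.18720412,  0.52194405, -0.03631082,  1.59992198,  0.02117035,
        1.02107956, -0.11276483]), 'qd': array([ 0.0010622 , -0.00202066,  0.00044153, -0.00222545, -0.00084636,
        0.0018008 , -0.00139056]), 'joint_efforts': array([ 4.81984709e-03, -9.28486776e+01,  1.98485881e+00, -3.70521462e+01,
        1.82282279e-02,  5.55208273e-03, -6.10305415e-05]), 'position': array([0.2738923 , 0.56147682, 0.23080031]), 'tool_rot': array([-3.14062463e+00,  4.91761386e-05,  2.68779423e+00]), 'force': array([-0.11123764,  0.53553384, -0.22502585]), 'moment': array([-0.01140995,  0.00374215, -0.00291504]), 'finger_force': 0.0, 'grip_width': 0.08566823350023013}
```
View pics/scene0.png

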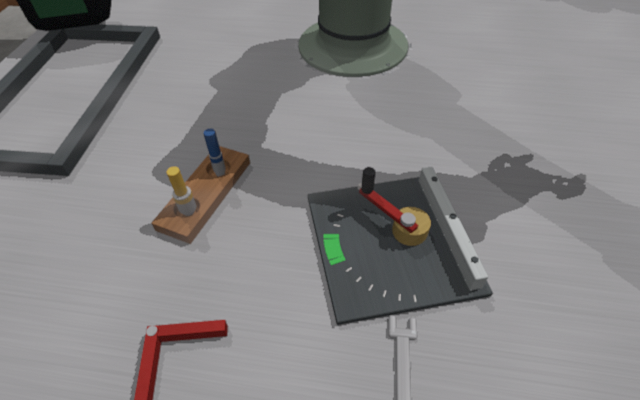

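View pics/top0.png

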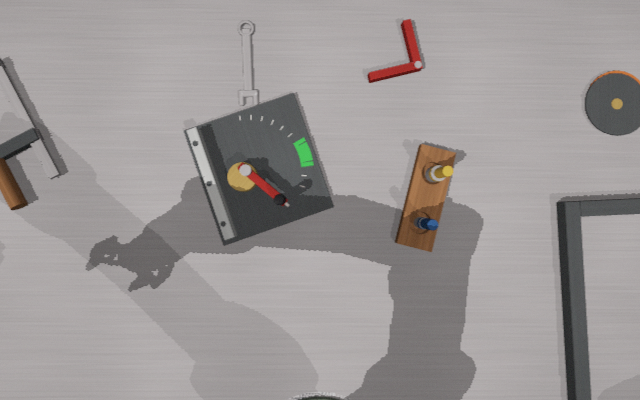

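Scene view: yellow handle near (175,180), blue (212,145), knob (369,180), bolt (408,219), green (333,248). In the top view they are at (446,171), (430,225), (281,199), (245,171) and (304,152). The red L-shape and the other tools are distractors.

Create h.py:
```python
import numpy as np,cv2
from scipy.spatial.transform import Rotation as Ro
from workcell import bot
def cam(n):
    c=bot.calibration(n); f=200/np.tan(np.radians(c["vfov"]/2))
    return c,f,Ro.from_euler("xyz",c["attitude"]).as_matrix()
def ray(n,p):
    c,f,R=cam(n); d=R@np.array([(p[0]-c["cx"])/f,(p[1]-c["cy"])/f,1.]); return np.array(c["eye"]),d/np.linalg.norm(d)
def plane(n,p,z):
    e,d=ray(n,p); return e+d*(z-e[2])/d[2]
def proj(n,X):
    c,f,R=cam(n); v=R.T@(np.array(X)-c["eye"]); return np.array([c["cx"]+f*v[0]/v[2],c["cy"]+f*v[1]/v[2]])
def tri(p,q):
    (a,u),(b,v)=ray("scene",p),ray("top",q)
    s=np.linalg.lstsq(np.c_[u,-v],b-a,rcond=None)[0]; x,y=a+s[0]*u,b+s[1]*v
    return (x+y)/2,np.linalg.norm(x-y)
HSV={"yellow":((20,120,80),(35,255,255)),"blue":((100,120,40),(125,255,255)),"green":((50,120,60),(75,255,255)),"red":((0,150,60),(8,255,255)),"brass":((15,90,60),(22,200,255)),"black":((0,0,0),(180,255,32))}
def blobs(im,k,roi=None,amin=15):
    m=cv2.inRange(cv2.cvtColor(im,cv2.COLOR_BGR2HSV),*map(np.array,HSV[k]))
    if roi: z=np.zeros_like(m); x0,y0,x1,y1=roi; z[y0:y1,x0:x1]=m[y0:y1,x0:x1]; m=z
    n,l,s,c=cv2.connectedComponentsWithStats(m)
    return sorted([(int(s[i,4]),c[i].round(1),s[i,:4]) for i in range(1,n) if s[i,4]>=amin],key=lambda t:-t[0])
```

Run:
```python
from h import *
S,T=[cv2.imread(f"pics/{n}0.png") for n in("scene","top")]
for k,rs,rt in [("yellow",(150,150,210,220),(410,150,470,200)),("blue",(190,120,240,180),(400,200,450,250)),("green",(300,220,360,280),(280,120,330,180)),("red",(350,170,420,240),(230,150,295,210)),("brass",(380,200,440,250),(220,150,270,200)),("black",(355,160,385,200),(270,185,295,212))]:
    print(k,[[(b[0],b[1],list(map(int,b[2]))) for b in blobs(i,k,r)[:3]] for i,r in((S,rs),(T,rt))])
    try: print(tri(blobs(S,k,rs)[0][1],blobs(T,k,rt)[0][1]))
    except Exception as e: print(e)
print("green plane",plane("scene",blobs(S,"green")[0][1],.012),plane("top",blobs(T,"green",(280,120,330,180))[0][1],.012))
a=cv2.resize(S[150:310,300:500],None,fx=3,fy=3,interpolation=cv2.INTER_CUBIC)
b=cv2.resize(T[85:255,170:340],None,fx=3,fy=3,interpolation=cv2.INTER_CUBIC)
cv2.imwrite("pics/sc.png",a);cv2.imwrite("pics/tc.png",b)
```

```text
yellow [[(307, array([176.2, 179.4]), [167, 167, 19, 28])], [(169, array([443.7, 171.6]), [435, 166, 18, 12])]]
(array([ 0.57344008, -0.2183976 ,  0.08647922]), np.float64(0.0017878130314341663))
blue [[(265, array([211.6, 142.6]), [204, 130, 16, 27]), (31, array([216.3, 160.1]), [211, 157, 11, 6])], [(150, array([429. , 223.8]), [421, 219, 17, 11])]]
(array([ 0.47968277, -0.19295407,  0.08202297]), np.float64(0.0024261372659138574))
green [[(460, array([333. , 248.2]), [324, 234, 21, 31])], [(340, array([303.6, 152.6]), [293, 138, 21, 29])]]
(array([0.61505596, 0.0335937 , 0.01247184]), np.float64(0.0018333515684367512))
red [[(408, array([384.6, 205.7]), [364, 191, 38, 35]), (57, array([411.2, 227.6]), [403, 223, 15, 9])], [(281, array([262.8, 184.4]), [248, 171, 32, 28])]]
(array([0.55021455, 0.10717347, 0.05151744]), np.float64(0.0014191522124589607))
brass [[(844, array([412.9, 227.6]), [393, 207, 38, 39])], [(464, array([238.8, 179.4]), [227, 162, 29, 30]), (34, array([251.1, 166.9]), [243, 162, 15, 12])]]
(array([0.56115183, 0.15682753, 0.01858215]), np.float64(0.002812492942530246))
black [[(36, array([368.6, 189.1]), [365, 184, 8, 9]), (34, array([368.8, 177.3]), [363, 174, 11, 9])], []]
list index out of range
green plane [0.61464469 0.03446992 0.012     ] [0.6152152  0.03268794 0.012     ]
```

View pics/sc.png

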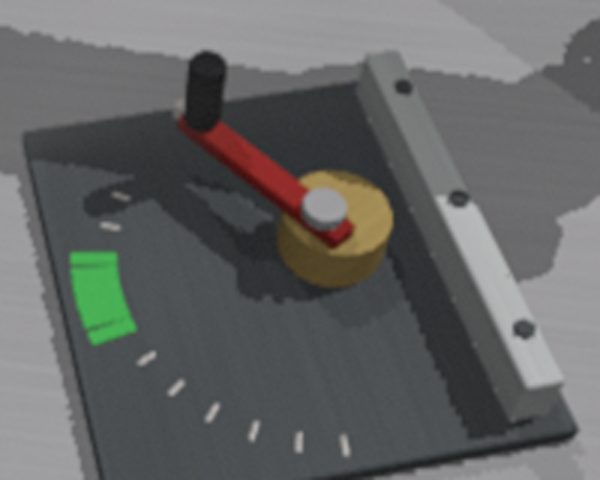

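View pics/tc.png

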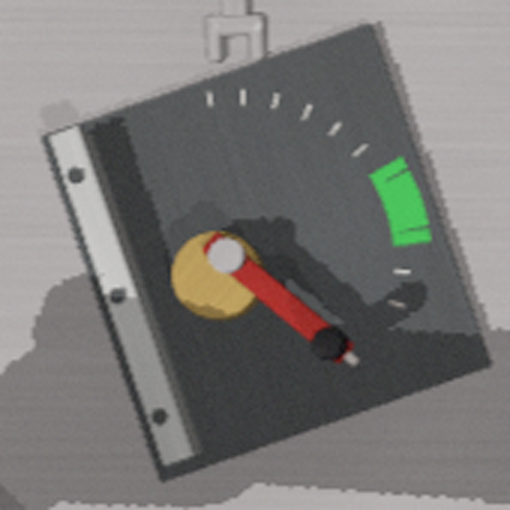

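Crops (x3): the bolt cap is at scene (323,208) and top (226,255). The knob top is at (208,62) and (330,343). The fence screws are at (404,87)/(459,198)/(524,328) in scene and (159,416)/(117,296)/(76,175) in top.

Run:
```python
from h import *
s=lambda x,y:((x+.5)/3-.5+300,(y+.5)/3-.5+150)
t=lambda x,y:((x+.5)/3-.5+170,(y+.5)/3-.5+85)
P={}
for k,a,b in [("bolt",(323,206),(226,255)),("knob",(208,62),(330,343)),("s1",(404,87),(159,416)),("s2",(459,198),(117,296)),("s3",(524,328),(76,175))]:
    P[k],e=tri(s(*a),t(*b)); print(k,P[k].round(4),round(e,4))
g=np.array([.6149,.0336]); ax=P["bolt"][:2]
d=g-ax; A=lambda v:np.degrees(np.arctan2(v[1],v[0]))
f=P["s3"]-P["s1"]
print("dist",np.linalg.norm(d),"green ang",A(d),"lever ang",A(P["knob"][:2]-ax),np.linalg.norm(P["knob"][:2]-ax),"fence",A(f[:2]), "fence normal-90",A(f[:2])-90)
# fence face lower/top edge in top view z=.045, green axis estimate
for p in[(80,128),(198,455)]: print(plane("top",t(*p),.045).round(4))
# handles: principal axis ends -> use blob at mid-height
S,T=[cv2.imread(f"pics/{n}0.png") for n in("scene","top")]
# stand corners by brown mask
for n,im in(("scene",S),("top",T)):
    h=cv2.cvtColor(im,cv2.COLOR_BGR2HSV); m=cv2.inRange(h,(3,70,40),(18,255,220))
    roi=(140,130,260,260) if n=="scene" else (385,130,470,260)
    z=np.zeros_like(m);z[roi[1]:roi[3],roi[0]:roi[2]]=m[roi[1]:roi[3],roi[0]:roi[2]]
    c=max(cv2.findContours(z,cv2.RETR_EXTERNAL,cv2.CHAIN_APPROX_SIMPLE)[0],key=cv2.contourArea)
    r=cv2.minAreaRect(c); print(n,r,[plane(n,q,.022).round(3)[:2].tolist() for q in cv2.boxPoints(r)])
def cr(im,x0,y0,x1,y1,k): return cv2.resize(im[y0:y1,x0:x1],None,fx=k,fy=k,interpolation=cv2.INTER_CUBIC)
a=cr(S,145,115,265,245,4);b=cr(T,390,135,465,255,4);o=np.zeros((520,800,3),np.uint8);o[:520,:480]=a;o[:480,490:790]=b
cv2.imwrite("pics/st.png",o)
```

```text
bolt [0.5768 0.1405 0.0595] 0.0009
knob [0.5226 0.0746 0.0975] 0.0032
s1 [0.4771 0.1836 0.0474] 0.002
s2 [0.5517 0.2103 0.0473] 0.0015
s3 [0.6272 0.2367 0.0479] 0.0019
dist 0.11347931427950174 green ang -70.36945984599689 lever ang -129.47450537075457 0.08529658672481888 fence 19.50615577669776 fence normal-90 -70.49384422330223
[0.6571 0.2344 0.045 ]
[0.4528 0.1585 0.045 ]
scene ((200.91744995117188, 191.93861389160156), (42.633384704589844, 114.69038391113281), 36.634117126464844) [[0.621, -0.263], [0.39, -0.221], [0.449, -0.137], [0.66, -0.19]]
top ((425.2059326171875, 197.1764678955078), (37.83555603027344, 102.59256744384766), 14.03624439239502) [[0.441, -0.145], [0.635, -0.193], [0.618, -0.265], [0.423, -0.216]]
```

View pics/st.png

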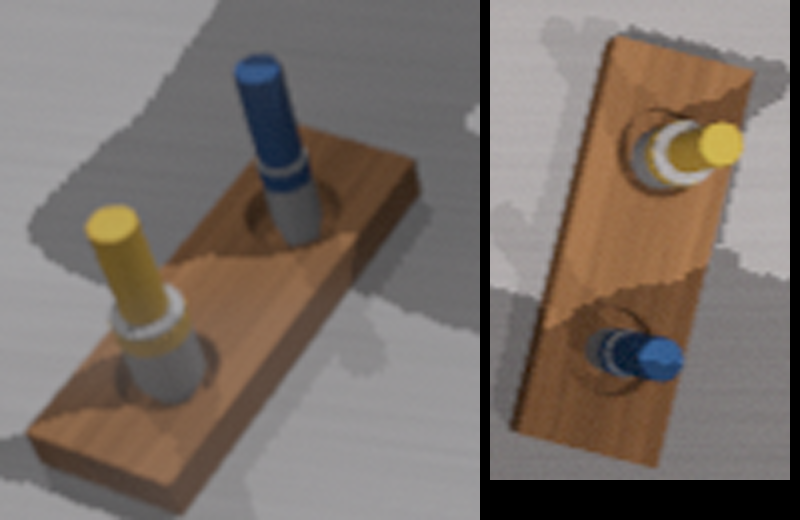

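Stand view: yellow handle top disc is at crop (113,224) scene and (231,144) top, standing upright. The blue gauge is in the other socket. All heights agree with the text. The lever must turn about +59°, from −129.5° to −70.4°.

Add to h.py:
```python
def go(x,y,z,ang):
    "print shift in tool axes and turn so TCP is at x,y,z, tool down, closing line at ang (deg)"
    s=bot.observe(); R=Ro.from_euler("xyz",s["tool_rot"])
    a=np.radians(ang); Y=np.array([np.cos(a),np.sin(a),0]); Z=np.array([0,0,-1.]); best=None
    for g in(1,-1):
        G=Ro.from_matrix(np.c_[np.cross(g*Y,Z),g*Y,Z]); r=(R.inv()*G).as_rotvec()
        if best is None or np.linalg.norm(r)<np.linalg.norm(best): best=r
    print("t",s["clock"],"d",R.inv().apply(np.array([x,y,z])-s["position"]).round(4),"rot",best.round(3),"F",s["force"].round(1),"w",round(s["grip_width"],4),"pos",s["position"].round(4),"q7",s["qpos"].round(2))
```

Run:
```python
from h import *
print(tri((173.2,171),(447.6,171)),tri((210,132.3),(432.2,224.4)))
go(.5226,.0746,.17,-10)
# fence face: profiles across the fence in the top view
T=cv2.cvtColor(cv2.imread("pics/top0.png"),cv2.COLOR_BGR2GRAY).astype(float)
n=np.array([np.cos(np.radians(109.5)),np.sin(np.radians(109.5))]);u=np.array([n[1],-n[0]]);ax=np.array([.5768,.1405])
for a in(-.05,.0,.05):
    o=[]
    for v in range(44,80,2):
        q=ax+u*a+n*v/1000; p=proj("top",[*q,.045]); o.append(int(cv2.getRectSubPix(T.astype(np.float32),(1,1),tuple(map(float,p)))[0,0]))
    print(a,o)
```

```text
(array([ 0.57292919, -0.21866996,  0.10467594]), np.float64(0.002624063442732602)) (array([ 0.47969151, -0.19120711,  0.10499346]), np.float64(0.003260922550925241))
t 0.1 d [-0.437  -0.3285  0.0611] rot [-1.000e-03  1.000e-03  1.292e+00] F [-0.1  0.5 -0.2] w 0.0857 pos [0.2739 0.5615 0.2308] q7 [-1.19  0.52 -0.04  1.6   0.02  1.02 -0.11]
-0.05 [61, 58, 58, 60, 60, 65, 76, 84, 91, 120, 141, 144, 143, 144, 141, 142, 143, 146]
0.0 [58, 60, 60, 58, 55, 59, 68, 83, 95, 140, 186, 189, 152, 105, 91, 85, 76, 87]
0.05 [57, 58, 60, 57, 59, 58, 70, 85, 83, 127, 178, 194, 195, 195, 193, 195, 194, 196]
```

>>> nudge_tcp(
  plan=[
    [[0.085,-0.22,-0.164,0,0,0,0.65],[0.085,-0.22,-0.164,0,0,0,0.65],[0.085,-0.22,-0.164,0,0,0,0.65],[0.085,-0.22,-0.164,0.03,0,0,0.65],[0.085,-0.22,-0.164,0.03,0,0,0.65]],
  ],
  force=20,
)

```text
refused: plan[0]: the value is too short (schema: minItems 7). Nothing was moved.
```

I used the wrong layout. The manual says a list of rows, each a list of 7 numbers; once more.

>>> nudge_tcp(
  plan=[
    [0.085,-0.22,-0.164,0,0,0,0.65],
    [0.085,-0.22,-0.164,0,0,0,0.65],
    [0.085,-0.22,-0.164,0,0,0,0.65],
    [0.085,-0.22,-0.164,0.03,0,0,0.65],
    [0.085,-0.22,-0.164,0.03,0,0,0.65],
  ],
  force=20,
)

```text
clock: 0.72
position: [0.4008, 0.3147, 0.2006]
tool_rot: [-3.141, 0.001, 2.033]
force: [0.3, 1.0, 0.4]
grip_width: 0.0854
finger_force: 0.0
```

```bash
python3 -c "
from h import *
go(.5226,.0746,.17,-10)"
```

```text
t 0.725 d [-0.2692  0.0019  0.0309] rot [-0.     0.001  0.637] F [0.3 1.  0.4] w 0.0854 pos [0.4008 0.3147 0.2006] q7 [-0.91  0.38  0.16  1.94 -0.08  0.83 -0.24]
```

>>> nudge_tcp(
  plan=[
    [0.085,-0.06,0,0.01,0,0,0.16],
    [0.085,-0.12,0,0.03,0,0,0.32],
    [0.085,-0.18,0,0.03,0,0,0.48],
    [0.085,-0.24,0.002,0.03,0,0,0.637],
    [0.085,-0.269,0.002,0.031,0,0,0.637],
  ],
)

```text
clock: 1.35
position: [0.5237, 0.0754, 0.1702]
tool_rot: [3.141, 0.001, 1.395]
force: [0.5, 0.6, 0.1]
grip_width: 0.0852
finger_force: 0.0
```

```bash
python3 -c "
from h import *
go(.5226,.0746,.062,-10)"
```

```text
t 1.35 d [-0.0009 -0.0009  0.1082] rot [ 0.     0.001 -0.001] F [0.5 0.6 0.1] w 0.0852 pos [0.5237 0.0754 0.1702] q7 [-0.51  0.47  0.35  1.93 -0.22  0.78 -0.22]
```

>>> nudge_tcp(
  plan=[
    [0.085,-0.001,-0.001,0.04,0,0,0],
    [0.085,-0.001,-0.001,0.08,0,0,0],
    [0.085,-0.001,-0.001,0.106,0,0,0],
    [0.04,-0.001,-0.001,0.106,0,0,0],
    [0.018,-0.001,-0.001,0.106,0,0,0],
  ],
  force=20,
)

```text
clock: 1.98
position: [0.522, 0.0778, 0.0652]
tool_rot: [3.141, -0.0, 1.401]
force: [0.4, 0.9, -0.4]
grip_width: 0.0509
finger_force: 0.0
```

>>> nudge_tcp(
  plan=[
    [0.01,0,0,0,0,0,0],
    [0.01,0,0,0,0,0,0],
    [0.01,0,0,0,0,0,0],
  ],
  force=25,
)

```text
clock: 2.35
position: [0.5225, 0.0781, 0.0654]
tool_rot: [3.139, -0.001, 1.401]
force: [0.1, 0.5, 7.9]
grip_width: 0.019
finger_force: 26.0
```

```bash
python3 - <<'E'
from h import *
go(.5226,.0746,.062,-10)
S,T=[bot.grab_frame(n) for n in("scene","top")]
a=cv2.resize(S[110:290,290:490],None,fx=2,fy=2,interpolation=cv2.INTER_CUBIC);b=cv2.resize(T[85:265,190:370],None,fx=2,fy=2,interpolation=cv2.INTER_CUBIC)
cv2.imwrite("pics/k1.png",np.hstack([a,b]))
E
```

```text
t 2.35 d [-0.0035  0.0007  0.0034] rot [ 0.002 -0.001  0.005] F [0.1 0.5 7.9] w 0.019 pos [0.5225 0.0781 0.0654] q7 [-0.45  0.64  0.26  1.99 -0.3   0.55 -0.15]
```

View pics/k1.png

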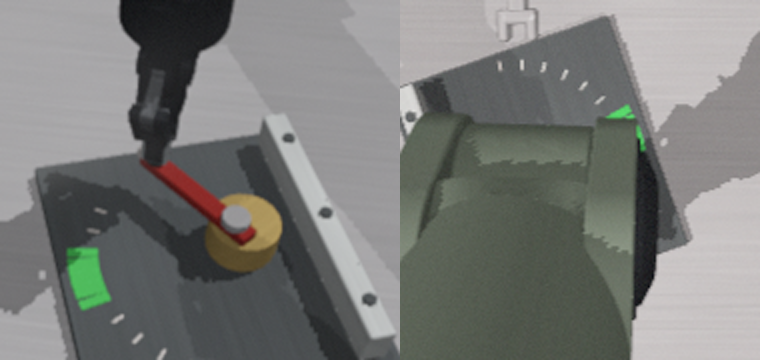

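The fingers have pinched the knob in the scene view, with the lever still at its start angle. Next I compute the arc.

Run:
```python
from h import *
R=Ro.from_euler("xyz",bot.observe()["tool_rot"]); k=lambda t:.085*np.array([np.cos(np.radians(t)),np.sin(np.radians(t)),0])
for d in(6,12,18,24,30,36,42,48,54,59): print(d,(R.inv().apply(k(-129.5+d)-k(-129.5))).round(4),round(-np.radians(d),3))
```

```text
6 [-0.004   0.0079  0.    ] -0.105
12 [-0.0072  0.0163  0.    ] -0.209
18 [-0.0094  0.0249  0.    ] -0.314
24 [-0.0108  0.0337  0.0001] -0.419
30 [-0.0112  0.0425  0.0001] -0.524
36 [-0.0107  0.0514  0.0001] -0.628
42 [-0.0093  0.0602  0.0001] -0.733
48 [-0.007   0.0688  0.0001] -0.838
54 [-0.0037  0.0771  0.0002] -0.942
59 [-0.0004  0.0837  0.0002] -1.03
```

>>> nudge_tcp(
  plan=[
    [0.01,-0.004,0.008,0,0,0,-0.105],
    [0.01,-0.007,0.016,0,0,0,-0.21],
    [0.01,-0.0095,0.025,0,0,0,-0.315],
    [0.01,-0.011,0.034,0,0,0,-0.42],
    [0.01,-0.011,0.0425,0,0,0,-0.524],
  ],
  force=30,
)

```text
clock: 3.08
position: [0.5618, 0.0589, 0.0654]
tool_rot: [-3.142, 0.001, 1.928]
force: [-5.9, -4.5, 13.1]
grip_width: 0.0194
finger_force: 29.4
```

Run:
```python
from h import *
s=bot.observe();v=s["position"][:2]-np.array([.5768,.1405]);print(np.degrees(np.arctan2(v[1],v[0])),np.linalg.norm(v),s["force"])
cv2.imwrite("pics/k2.png",bot.grab_frame("scene"))
R=Ro.from_euler("xyz",s["tool_rot"]); k=lambda t:.085*np.array([np.cos(np.radians(t)),np.sin(np.radians(t)),0])
for d in(6,12,18,24,29): print(d,(R.inv().apply(k(-99.5+d)-k(-99.5))).round(4),round(-np.radians(d),3))
S=cv2.imread("pics/k2.png");print([(b[0],b[1],b[2]) for b in blobs(S,"red",(330,150,430,260))])
```

```text
-100.43634332876336 0.08296565547034258 [-5.88352023 -4.48427618 13.07109754]
6 [-0.004   0.0079  0.    ] -0.105
12 [-0.0072  0.0162  0.    ] -0.209
18 [-0.0095  0.0248  0.    ] -0.314
24 [-0.0109  0.0336  0.    ] -0.419
29 [-0.0113  0.041   0.    ] -0.506
[(510, array([380.6, 216.5]), array([346, 207,  72,  23], dtype=int32))]
```

>>> nudge_tcp(
  plan=[
    [0.01,-0.004,0.008,0,0,0,-0.105],
    [0.01,-0.007,0.016,0,0,0,-0.21],
    [0.01,-0.0095,0.025,0,0,0,-0.315],
    [0.01,-0.011,0.0336,0,0,0,-0.42],
    [0.01,-0.0113,0.0415,0,0,0,-0.506],
  ],
)

```text
clock: 3.75
position: [0.6047, 0.0618, 0.0654]
tool_rot: [-3.14, 0.001, 2.433]
force: [-6.1, -8.0, 12.5]
grip_width: 0.0191
finger_force: 29.8
```

>>> nudge_tcp(
  plan=[
    [0.01,0,0,0,0,0,0],
    [0.01,0,0,0,0,0,0],
  ],
)

```text
clock: 4.0
position: [0.6053, 0.0623, 0.0655]
tool_rot: [3.141, 0.002, 2.43]
force: [0.9, -6.0, 7.8]
grip_width: 0.0192
finger_force: 29.4
```

Run:
```python
from h import *
s=bot.observe();v=s["position"][:2]-np.array([.5768,.1405]);print(np.degrees(np.arctan2(v[1],v[0])),np.linalg.norm(v),s["force"])
im=bot.grab_frame("scene");cv2.imwrite("pics/k3.png",cv2.resize(im[110:310,290:500],None,fx=3,fy=3,interpolation=cv2.INTER_CUBIC))
```

```text
-69.96635442370153 0.08328595575800406 [ 0.91043132 -6.04157943  7.81061291]
```

View pics/k3.png

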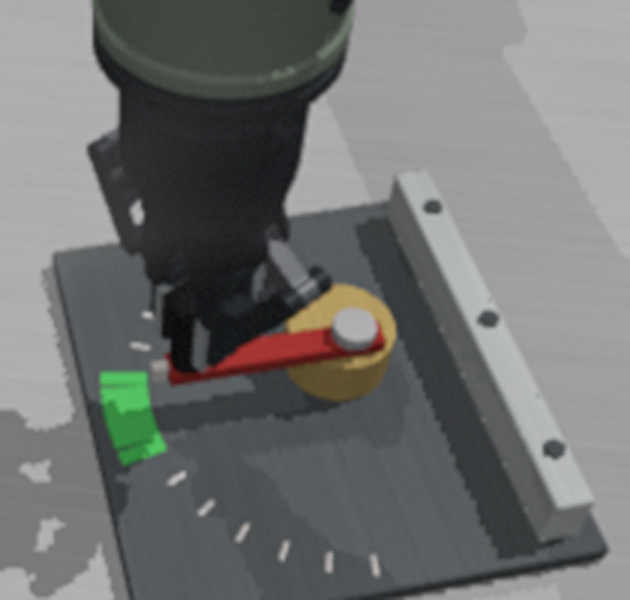

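The lever now points toward the green, with parallax to be checked. I release and lift, then verify.

>>> nudge_tcp(
  plan=[
    [0.04,0,0,0,0,0,0],
    [0.06,0,0,0,0,0,0],
    [0.06,0,0,-0.03,0,0,0],
    [0.06,0,0,-0.08,0,0,0],
    [0.06,0,0,-0.13,0,0,0],
  ],
)

```text
clock: 4.68
position: [0.6041, 0.0637, 0.1957]
tool_rot: [-3.141, -0.0, 2.431]
force: [0.5, 0.4, -0.5]
grip_width: 0.0599
finger_force: 0.0
```

Run:
```python
from h import *
go(.573,-.2185,.2,-14)
for n,r in(("scene",(330,150,440,260)),("top",(225,100,340,230))):
    im=bot.grab_frame(n);cv2.imwrite(f"pics/{n}4.png",im); b=blobs(im,"red",r); print(n,[(x[0],x[1]) for x in b],[(x[0],x[1]) for x in blobs(im,"green",r)])
```

```text
t 4.675 d [-0.1605 -0.2342 -0.0043] rot [-1.000e-03 -0.000e+00  1.105e+00] F [ 0.5  0.4 -0.5] w 0.0599 pos [0.6041 0.0637 0.1957] q7 [-0.2   0.53 -0.01  1.68  0.    0.93  0.65]
scene [(497, array([378.3, 227.8])), (22, array([414.9, 224.5]))] [(292, array([335.3, 247.9]))]
top [] []
```

Arm occludes the top view; I move on toward the stand and look on the way.

>>> nudge_tcp(
  plan=[
    [0.06,-0.035,-0.05,0,0,0,0.18],
    [0.06,-0.07,-0.1,0,0,0,0.36],
    [0.06,-0.105,-0.15,0,0,0,0.54],
    [0.06,-0.14,-0.2,0,0,0,0.72],
    [0.06,-0.16,-0.234,0,0,0,0.9],
  ],
)

```text
clock: 5.4
position: [0.5721, -0.2212, 0.1942]
tool_rot: [-3.141, 0.001, 1.523]
force: [0.2, 0.6, 0.3]
grip_width: 0.0599
finger_force: 0.0
```

Run:
```python
from h import *
go(.573,-.2185,.2,-14)
P={}
for n,r in(("scene",(330,150,440,260)),("top",(225,100,340,230))):
    im=bot.grab_frame(n);cv2.imwrite(f"pics/{n}5.png",im); b=blobs(im,"red",r); print(n,[(x[0],x[1]) for x in b],[(x[0],x[1]) for x in blobs(im,"green",r)])
    P[n]=im
a=cv2.resize(P["scene"][150:300,300:460],None,fx=2.5,fy=2.5,interpolation=cv2.INTER_CUBIC);b=cv2.resize(P["top"][95:245,190:350],None,fx=2.5,fy=2.5,interpolation=cv2.INTER_CUBIC)
cv2.imwrite("pics/k5.png",np.hstack([a,b]))
```

```text
t 5.4 d [ 0.0027  0.0007 -0.0058] rot [-0.     0.001  0.196] F [0.2 0.6 0.3] w 0.0599 pos [ 0.5721 -0.2212  0.1942] q7 [ 0.1   0.56  0.25  1.68 -0.17  0.93  0.37]
scene [(518, array([379.8, 227.5]))] [(292, array([335.3, 247.9]))]
top [(300, array([267.5, 162.6])), (15, array([239. , 173.3]))] [(335, array([303.7, 152.5]))]
```

View pics/k5.png

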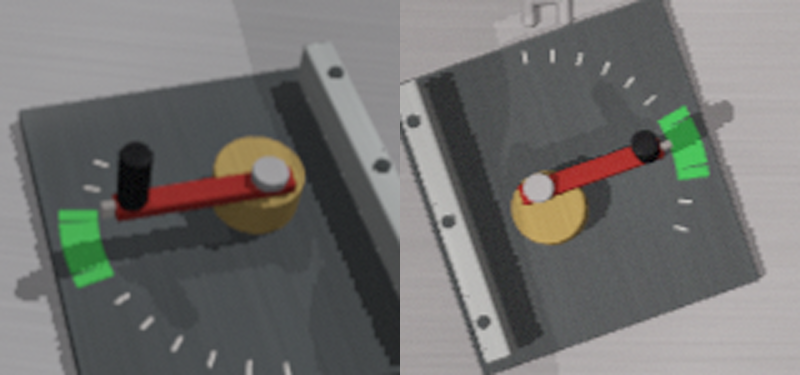

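The knob (crop 647,145) and pointer (665,145) line up with the green sector (685,143). I quantify the angle, then go for the gauge.

Run:
```python
from h import *
for n,r,f in(("scene",(330,150,440,260),("scene0","scene5")),("top",(225,100,340,230),("top0","top5"))):
  for g in f:
    im=cv2.imread(f"pics/{g}.png"); m=cv2.inRange(cv2.cvtColor(im,cv2.COLOR_BGR2HSV),*map(np.array,HSV["red"])); z=np.zeros_like(m);z[r[1]:r[3],r[0]:r[2]]=m[r[1]:r[3],r[0]:r[2]]
    l=cv2.connectedComponentsWithStats(z); i=1+np.argmax(l[2][1:,4]); y,x=np.nonzero(l[1]==i)
    w=np.array([plane(n,(a,b),.051)[:2] for a,b in zip(x,y)],np.float32); v=cv2.fitLine(w,cv2.DIST_L2,0,1e-4,1e-4).ravel(); c=w.mean(0)-[.5768,.1405]
    print(g,"fit",np.degrees(np.arctan2(v[1],v[0])),"centroid from bolt",np.degrees(np.arctan2(c[1],c[0])))
go(.573,-.2185,.068,-14)
```

```text
scene0 fit 48.31125 centroid from bolt -128.38129936705477
scene5 fit -70.27262 centroid from bolt -66.75902392271132
top0 fit 50.198532 centroid from bolt -129.2650719322995
top5 fit -70.94536 centroid from bolt -70.84197183460923
t 5.5 d [0.0048 0.0015 0.1261] rot [-0.001  0.002  0.194] F [ 0.7 -0.2  0. ] w 0.06 pos [ 0.5713 -0.223   0.1942] q7 [ 0.1   0.56  0.25  1.68 -0.16  0.93  0.37]
```

>>> nudge_tcp(
  plan=[
    [0.06,0.003,0.001,0.03,0,0,0],
    [0.06,0.003,0.001,0.07,0,0,0],
    [0.06,0.003,0.001,0.11,0,0,0],
    [0.06,0.003,0.001,0.126,0,0,0],
    [0.06,0.003,0.001,0.126,0,0,0],
  ],
)

```text
clock: 6.12
position: [0.5739, -0.2149, 0.068]
tool_rot: [-3.14, -0.0, 1.532]
force: [0.4, 0.3, 0.4]
grip_width: 0.06
finger_force: 0.0
```

Run:
```python
from h import *
go(.573,-.2185,.068,-3)
im=bot.grab_frame("scene");cv2.imwrite("pics/y1.png",cv2.resize(im[60:260,100:310],None,fx=2.5,fy=2.5))
```

```text
t 6.125 d [-0.0037 -0.0008 -0.    ] rot [-0.001 -0.     0.013] F [0.4 0.3 0.4] w 0.06 pos [ 0.5739 -0.2149  0.068 ] q7 [ 0.13  0.72  0.2   1.76 -0.21  0.68  0.4 ]
```

View pics/y1.png

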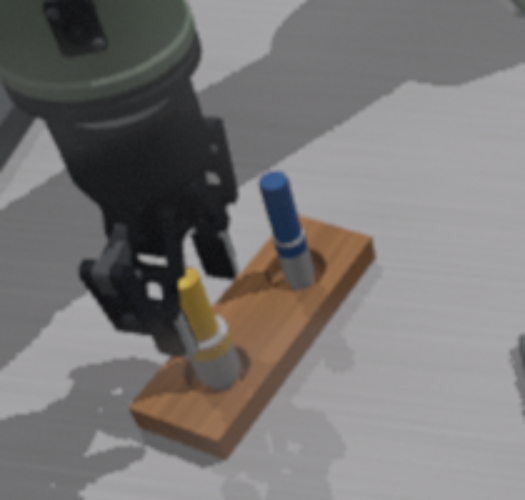

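The fingers straddle the yellow handle (crop 190,290), clear of the blue gauge. I shift slightly and grip.

>>> nudge_tcp(
  plan=[
    [0.06,-0.003,-0.001,0,0,0,0],
    [0.04,-0.003,-0.001,0,0,0,0],
    [0.01,-0.003,-0.001,0,0,0,0],
    [0.01,-0.003,-0.001,0,0,0,0],
    [0.01,-0.003,-0.001,0,0,0,0],
  ],
  force=40,
)

```text
clock: 6.8
position: [0.5737, -0.2183, 0.0688]
tool_rot: [3.14, 0.0, 1.531]
force: [1.9, -0.6, 6.3]
grip_width: 0.019
finger_force: 39.2
```

>>> nudge_tcp(
  plan=[
    [0.01,0,0,-0.01,0,0,0],
    [0.01,0,0,-0.03,0,0,0],
    [0.01,0,0,-0.06,0,0,0],
    [0.01,0,0,-0.09,0,0,0],
    [0.01,0,0,-0.1,0,0,0],
  ],
)

```text
clock: 7.42
position: [0.5736, -0.2185, 0.1709]
tool_rot: [3.139, 0.001, 1.531]
force: [-0.4, 0.5, -2.8]
grip_width: 0.0187
finger_force: 39.5
```

Run:
```python
from h import *
go(.5486,.1782,.17,19.5)
P={}
for n in("scene","top"): P[n]=bot.grab_frame(n);cv2.imwrite(f"pics/{n}6.png",P[n])
print([(b[0],b[1],b[2]) for b in blobs(P["scene"],"yellow",(100,50,300,260))])
a=cv2.resize(P["scene"][40:240,100:310],None,fx=2,fy=2)
cv2.imwrite("pics/y2.png",a)
```

```text
t 7.425 d [ 0.3954 -0.0409  0.0005] rot [ 0.003  0.001 -0.38 ] F [-0.4  0.5 -2.8] w 0.0187 pos [ 0.5736 -0.2185  0.1709] q7 [ 0.1   0.58  0.24  1.7  -0.17  0.88  0.38]
[(180, array([161. , 129.8]), array([154, 113,  15,  35], dtype=int32)), (96, array([165.5, 153.3]), array([155, 147,  20,  11], dtype=int32))]
```

View pics/y2.png

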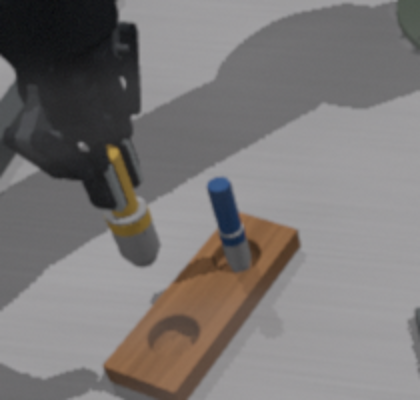

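The gauge is held upright (crop 125,200), clear of the stand, and blue still stands. I carry it to above the gap.

>>> nudge_tcp(
  plan=[
    [0.01,0.015,-0.002,0,0,0,-0.02],
    [0.01,0.045,-0.005,0,0,0,-0.06],
    [0.01,0.085,-0.009,0,0,0,-0.1],
    [0.01,0.125,-0.013,0,0,0,-0.15],
    [0.01,0.165,-0.017,0,0,0,-0.19],
  ],
  force=50,
)

```text
clock: 8.15
position: [0.5616, -0.0503, 0.1673]
tool_rot: [-3.14, -0.001, 1.724]
force: [0.5, 0.8, -2.9]
grip_width: 0.0187
finger_force: 48.9
```

>>> nudge_tcp(
  plan=[
    [0.01,0.04,0,0,0,0,-0.04],
    [0.01,0.08,0.01,0,0,0,-0.08],
    [0.01,0.12,0.017,0,0,0,-0.12],
    [0.01,0.16,0.024,0,0,0,-0.16],
    [0.01,0.185,0.028,0,0,0,-0.19],
  ],
)

```text
clock: 8.78
position: [0.5615, 0.1372, 0.1673]
tool_rot: [-3.14, -0.001, 1.915]
force: [0.6, 0.2, -3.0]
grip_width: 0.019
finger_force: 49.2
```

```bash
python3 -c "
from h import *
go(.5486,.1782,.12,19.5)"
```

```text
t 8.775 d [0.043  0.0017 0.0473] rot [-0.002 -0.001  0.004] F [ 0.6  0.2 -3. ] w 0.019 pos [0.5615 0.1372 0.1673] q7 [-0.43  0.53  0.12  1.79 -0.09  0.83  0.08]
```

>>> nudge_tcp(
  plan=[
    [0.01,0.02,0.001,0,0,0,0],
    [0.01,0.04,0.002,0,0,0,0],
    [0.01,0.043,0.002,0.02,0,0,0],
    [0.01,0.043,0.002,0.045,0,0,0],
    [0.01,0.043,0.002,0.045,0,0,0],
  ],
)

```text
clock: 9.4
position: [0.5491, 0.1751, 0.1221]
tool_rot: [-3.139, 0.0, 1.91]
force: [0.0, 0.1, -2.2]
grip_width: 0.0189
finger_force: 49.1
```

```bash
python3 - <<'E'
from h import *
go(.5486,.1782,.1,19.5)
P={}
for n in("scene","top"): P[n]=bot.grab_frame(n);cv2.imwrite(f"pics/{n}7.png",P[n])
print([(b[0],b[1],b[2]) for b in blobs(P["scene"],"yellow",(350,80,520,260))])
cv2.imwrite("pics/g1.png",cv2.resize(P["scene"][100:280,340:520],None,fx=3,fy=3,interpolation=cv2.INTER_CUBIC))
E
```

```text
t 9.4 d [0.003  0.0006 0.0221] rot [-0.003  0.    -0.001] F [ 0.   0.1 -2.2] w 0.0189 pos [0.5491 0.1751 0.1221] q7 [-0.49  0.59  0.11  1.83 -0.09  0.73  0.01]
[(305, array([403.2, 235.2]), array([386, 227,  33,  16], dtype=int32)), (138, array([436.6, 169.5]), array([432, 155,  11,  33], dtype=int32)), (79, array([434.3, 193.1]), array([426, 187,  20,  10], dtype=int32)), (50, array([416.6, 215.8]), array([410, 210,  11,  16], dtype=int32)), (43, array([392., 217.]), array([386, 215,  14,   5], dtype=int32))]
```

View pics/g1.png

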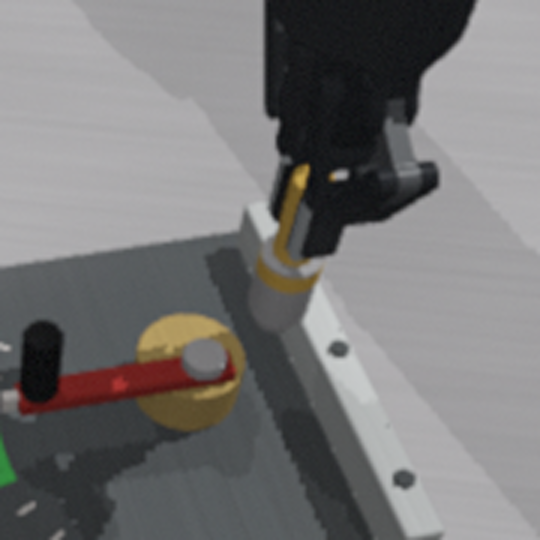

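The plug hangs above the gap, its lower end at crop (275,325). I check its placement by projection.

>>> nudge_tcp(
  plan=[
    [0.01,0.003,0,0.004,0,0,0],
    [0.01,0.003,0,0.01,0,0,0],
    [0.01,0.003,0,0.01,0,0,0],
  ],
)

```text
clock: 9.88
position: [0.549, 0.1784, 0.113]
tool_rot: [-3.141, 0.0, 1.911]
force: [1.1, -0.3, -3.8]
grip_width: 0.0188
finger_force: 49.1
```

```bash
python3 - <<'E'
from h import *
go(.5486,.1782,.1,19.5)
im=bot.grab_frame("scene");cv2.imwrite("pics/scene8.png",im)
X=bot.observe()["position"]
for h in(12,50,100): print(h,proj("scene",[*X[:2],X[2]-.063+h/1000]).round(1))
print([(b[0],b[1],b[2]) for b in blobs(im,"yellow",(420,80,520,230))])
h=cv2.cvtColor(im,cv2.COLOR_BGR2HSV)
for r in range(184,220,4): print(r,h[r,418:450:2,1].tolist(),h[r,418:450:2,2].tolist())
E
```

```text
t 9.875 d [-0.0001 -0.0004  0.013 ] rot [-0.001  0.    -0.   ] F [ 1.1 -0.3 -3.8] w 0.0188 pos [0.549  0.1784 0.113 ] q7 [-0.49  0.6   0.11  1.83 -0.09  0.71  0.01]
12 [432.9 205.9]
50 [438.  189.4]
100 [445.5 165. ]
[(142, array([437.6, 174.7]), array([433, 160,  11,  33], dtype=int32)), (80, array([435.2, 197.5]), array([427, 191,  20,  11], dtype=int32))]
184 [20, 6, 5, 5, 5, 5, 0, 38, 161, 147, 15, 9, 17, 27, 18, 19] [64, 79, 93, 95, 95, 105, 129, 113, 108, 97, 83, 89, 61, 28, 29, 27]
188 [12, 20, 6, 6, 8, 56, 4, 91, 164, 125, 15, 15, 9, 26, 28, 49] [62, 64, 82, 91, 94, 124, 121, 112, 112, 106, 87, 84, 27, 29, 27, 26]
192 [21, 12, 20, 12, 58, 143, 14, 4, 20, 109, 136, 131, 77, 12, 3, 13] [62, 62, 64, 88, 96, 109, 109, 123, 113, 112, 114, 115, 122, 155, 160, 154]
196 [17, 21, 16, 21, 16, 152, 167, 153, 83, 49, 15, 8, 27, 59, 127, 3] [61, 61, 62, 62, 81, 104, 110, 113, 108, 114, 104, 96, 112, 122, 137, 173]
200 [20, 17, 17, 7, 6, 6, 20, 119, 156, 165, 166, 167, 160, 77, 5, 5] [63, 59, 60, 69, 81, 84, 91, 107, 116, 116, 114, 113, 110, 106, 191, 201]
204 [25, 17, 17, 3, 6, 3, 3, 6, 6, 6, 6, 9, 6, 3, 4, 4] [62, 59, 60, 75, 81, 86, 86, 92, 91, 90, 89, 87, 88, 156, 201, 202]
208 [20, 21, 29, 15, 3, 6, 6, 6, 3, 6, 3, 3, 4, 4, 3, 4] [64, 60, 62, 66, 83, 88, 90, 90, 89, 87, 85, 84, 126, 199, 200, 201]
212 [91, 17, 21, 25, 17, 6, 3, 6, 6, 6, 6, 5, 4, 4, 4, 4] [106, 60, 62, 62, 60, 79, 88, 88, 89, 85, 87, 95, 121, 193, 199, 201]
216 [124, 113, 24, 25, 21, 17, 21, 17, 11, 6, 8, 5, 8, 4, 4, 4] [125, 111, 65, 61, 60, 59, 61, 59, 68, 92, 94, 96, 96, 119, 192, 185]
```

Projection agrees: predicted plug axis column 432.9, seen about 433. I lower in small steps and watch the force.

>>> nudge_tcp(
  plan=[
    [0.01,0,0,0.005,0,0,0],
    [0.01,0,0,0.01,0,0,0],
    [0.01,0,0,0.013,0,0,0],
    [0.01,0,0,0.013,0,0,0],
  ],
  force=30,
)

```text
clock: 10.42
position: [0.5491, 0.1784, 0.1]
tool_rot: [-3.141, 0.0, 1.911]
force: [0.0, 0.9, -3.1]
grip_width: 0.0186
finger_force: 49.1
```

```bash
python3 -c "
from h import *
go(.5486,.1782,.0755,19.5)"
```

```text
t 10.425 d [-0.     -0.0005  0.0245] rot [-0.001  0.    -0.   ] F [ 0.   0.9 -3.1] w 0.0186 pos [0.5491 0.1784 0.1   ] q7 [-0.49  0.62  0.11  1.84 -0.1   0.69  0.01]
```

>>> nudge_tcp(
  plan=[
    [0.01,0,0,0.003,0,0,0],
    [0.01,0,0,0.006,0,0,0],
    [0.01,0,0,0.008,0,0,0],
    [0.01,0,0,0.008,0,0,0],
  ],
  force=30,
)

```text
clock: 10.92
position: [0.5491, 0.1784, 0.0921]
tool_rot: [-3.141, 0.0, 1.911]
force: [0.2, -0.8, -2.6]
grip_width: 0.0192
finger_force: 49.1
```

```bash
python3 -c "
from h import *
go(.5486,.1782,.0755,19.5)"
```

```text
t 10.925 d [-0.     -0.0006  0.0166] rot [-0.  0. -0.] F [ 0.2 -0.8 -2.6] w 0.0192 pos [0.5491 0.1784 0.0921] q7 [-0.49  0.63  0.1   1.84 -0.1   0.67  0.01]
```

>>> nudge_tcp(
  plan=[
    [0.01,0,0,0.004,0,0,0],
    [0.01,0,0,0.008,0,0,0],
    [0.01,0,0,0.011,0,0,0],
    [0.01,0,0,0.013,0,0,0],
    [0.01,0,0,0.013,0,0,0],
  ],
  force=30,
)

```text
clock: 11.55
position: [0.5492, 0.1784, 0.0792]
tool_rot: [-3.141, 0.0, 1.911]
force: [-0.5, 0.1, -2.7]
grip_width: 0.0186
finger_force: 49.1
```

```bash
python3 -c "
from h import *
go(.5486,.1782,.0755,19.5)"
```

```text
t 11.55 d [-0.     -0.0006  0.0037] rot [-0.  0. -0.] F [-0.5  0.1 -2.7] w 0.0186 pos [0.5492 0.1784 0.0792] q7 [-0.49  0.65  0.1   1.85 -0.1   0.65  0.01]
```

>>> nudge_tcp(
  plan=[
    [0.01,0,0,0.001,0,0,0],
    [0.01,0,0,0.002,0,0,0],
    [0.01,0,0,0.003,0,0,0],
    [0.01,0,0,0.0035,0,0,0],
    [0.01,0,0,0.0035,0,0,0],
  ],
  force=30,
)

```text
clock: 12.18
position: [0.5492, 0.1785, 0.0758]
tool_rot: [-3.142, 0.0, 1.911]
force: [0.6, 0.3, -1.8]
grip_width: 0.0184
finger_force: 49.1
```

```bash
python3 -c "
from h import *
go(.5486,.1782,.0755,19.5)"
```

```text
t 12.175 d [-0.     -0.0007  0.0003] rot [-0.  0. -0.] F [ 0.6  0.3 -1.8] w 0.0184 pos [0.5492 0.1785 0.0758] q7 [-0.49  0.66  0.1   1.85 -0.1   0.64  0.01]
```

>>> nudge_tcp(
  plan=[
    [0.03,0,0,0,0,0,0],
    [0.045,0,0,0,0,0,0],
    [0.06,0,0,0,0,0,0],
    [0.06,0,0,0,0,0,0],
  ],
)

```text
clock: 12.68
position: [0.5493, 0.1785, 0.0758]
tool_rot: [3.141, 0.0, 1.911]
force: [-0.5, 0.5, 0.5]
grip_width: 0.06
finger_force: 0.0
```

>>> nudge_tcp(
  plan=[
    [0.06,0,0,-0.02,0,0,0],
    [0.06,0,0,-0.06,0,0,0],
    [0.06,0,0,-0.1,0,0,0],
    [0.06,0,0,-0.14,0,0,0],
  ],
)

```text
clock: 13.18
position: [0.5491, 0.1784, 0.2172]
tool_rot: [3.142, 0.0, 1.911]
force: [0.2, 0.6, 0.0]
grip_width: 0.0603
finger_force: 0.0
```

>>> nudge_tcp(
  plan=[
    [0.06,-0.05,0,0,0,0,0],
    [0.06,-0.11,0,0,0,0,0],
    [0.06,-0.17,0,0,0,0,0],
    [0.06,-0.23,0,0,0,0,0],
    [0.06,-0.29,0,0,0,0,0],
  ],
)

```text
clock: 13.8
position: [0.6463, -0.0968, 0.2159]
tool_rot: [3.141, -0.0, 1.911]
force: [0.3, 1.1, -0.4]
grip_width: 0.0602
finger_force: 0.0
```

```bash
python3 - <<'E'
from h import *
P={n:bot.grab_frame(n) for n in("scene","top")}
for n in P: cv2.imwrite(f"pics/{n}9.png",P[n])
a=cv2.resize(P["scene"][140:300,300:500],None,fx=2,fy=2,interpolation=cv2.INTER_CUBIC);b=cv2.resize(P["top"][90:250,180:340],None,fx=2,fy=2,interpolation=cv2.INTER_CUBIC)
cv2.imwrite("pics/f.png",np.hstack([a,b]))
E
```

```text
(no output)
```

View pics/f.png

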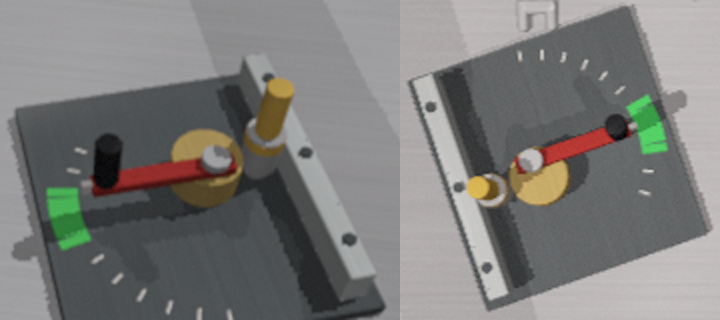

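The gauge stands upright between roller and fence: handle top at crop scene (279,88), top view (477,187). The lever is in the green. Numeric check:

Run:
```python
from h import *
k=lambda x,y,a,b:((x+.5)/2-.5+a,(y+.5)/2-.5+b)
print("handle top",tri(k(279,88,300,140),k(78,187,180,90)))
S,T=[cv2.imread(f"pics/{n}9.png") for n in("scene","top")]
for n,im,r in(("scene",S,(420,170,460,220)),("top",T,(205,170,235,200))): print(n,[(b[0],b[1]) for b in blobs(im,"yellow",r)])
print("blue",[[(b[0],b[1]) for b in blobs(i,"blue",r)] for i,r in((S,(190,120,240,180)),(T,(400,200,450,250)))])
print("red",blobs(T,"red",(225,100,340,230))[0][:2],"predicted top",proj("top",[.5486,.1782,.112]),proj("scene",[.5486,.1782,.112]),bot.observe()["force"])
```

```text
handle top (array([0.54884397, 0.17715551, 0.11172994]), np.float64(0.0013121739972655015))
scene [(363, array([436.4, 193.9])), (67, array([430.4, 214. ]))]
top [(137, array([220.7, 183.7]))]
blue [[], [(29, array([422.7, 223.1]))]]
red (297, array([267.5, 162.6])) predicted top [217.70788924 183.37168895] [439.55198307 183.593188  ] [-0.63582092 -0.16562553  0.38907158]
```

```bash
python3 -c "
from workcell import bot
print(bot.job_done())"
```

```text
the job is handed in; nothing more can be done
None
```

The job is handed in: the lever points at the middle of the green, within about 0.6° by the camera. The yellow gauge stands upright on the plate in the narrowest part of the gap, and the blue gauge was left standing in the stand, untouched (the arm mostly hid it in the last pictures).

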